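Switch on the bench cone winder

TASK

Switch on the cone winder: of the two grey switch boxes on the bench, take the one with the long, thick toggle bat and flip that bat past its centre so that it snaps over and stays leaning fully to the other side. Leave the short bat of the other box (the lamp switch) set as it is.

Things in the scene. Friction and masses are not known exactly. Their poses are not given: they have to be found in the camera images.
- motor_box: winder switch: grey steel box fixed to the bench, 110 (x) x 90 (y) x 60 mm high, origin under its centre, z up; black gland 16 mm out of its +x face. LONG white plastic bat rises through a 22 mm nut, 4 mm high, mid-lid: 65 mm from pivot to round tip, 12 mm thick, pivot (along y) in the lid plane, 60 mm up. Leans 29 degrees either way: top at 118 mm, tip 28 mm to -x as found, to +x when on
- motor_bat (a joint): long bat, rad: 0 leans fully to its box's -x side (as found, within 0.03), 0.5 upright, 1.0 leans fully to the +x side (wanted). An over-centre spring holds it on either side; pushing sideways near the tip takes about 4 to 5 N to start, less towards the centre, and past the centre it snaps over by itself
- lamp_box: lamp switch, to be left alone: the same grey box, 110 x 90 x 60 mm high, fixed to the bench, origin under its centre, z up; gland on its +x face. Its SHORT white plastic bat in mid-lid is 28 mm from pivot to tip and 10 mm thick, top 85 mm above the bench
- lamp_bat (a joint): short bat, rad: 0 leans fully to its box's -x side (as found, and how it must stay), 0.5 upright, 1.0 leans fully to the +x side
Mind the look-alikes: they are no part of the job. Leave any brown or turquoise look-alike of the motor_box alone.

How it is judged:
By the outcome, as a careful person would: the job done as asked, in the order asked, and still so for the second after the job is handed in, with the robot touching nothing.
It also fails if it takes over 29 s, if anything falls off the work surface, if the arm or the gripper's body presses on something with over 40 N, if the wrist force passes 120 N, or if a joint passes its speed limit or range.

ROBOT

A 6-joint arm with a two-finger parallel gripper is mounted at the origin on the work surface. World frame = base frame: x ahead of the robot, y to its left, z up, the work surface at z = 0. Lengths are in mm, angles in rad, forces in N, time in s.
With the tool pointing down it reaches from about 350 to 975 mm from the base axis. Payload 17.4 kg.
Tool frame: the origin (TCP) lies midway between the tips of the shut fingers; the grasp point (between the pads) lies ctrl.grasp_offset behind it (ctrl.grasp_offset is the distance from the TCP to the grasp point, in mm); y points along the fingers, z is the direction in which the jaws open and shut, and the axes are right-handed (so a half turn about y gives the same grasp; the last joint's range is limited). The gripper opens to 85 mm and grips with 20 to 120 N. Pads are 22 mm wide; open, the fingers measure 114 mm over their backs; the gripper's body (76 mm by 85 mm) begins 54 mm behind the grasp point. The pads swing forward as they close: fully open they stand 13 mm farther back than shut.
Start: joints at [-1.214, 0.116, 1.442, -0, 1.584, -0.038], TCP at [259.612, -623.084, 231.303] pointing down, gripper open.
Joint ranges: [-2.83, 2.83], [-0.83, 2.19], [0.07, 2.5], [-1.14, 4.28], [0.01, 3], [-2.97, 2.97]. Speed limits (rad/s): [1.89, 1.89, 2.22, 3.14, 3.14, 3.14].

INTERFACE

Orientations are given as a unit quaternion [w, x, y, z].
In Python, from plant import ctrl gives the robot as it stands. Calls block until the motion is done:
- ctrl.movep(position, orientation): joint-space move of the TCP to a pose.
- ctrl.move_straight(position, v=150, rot=None): straight line of the TCP; rot=None keeps the orientation; v is the mean speed in mm/s.
- ctrl.set_joints(angles): joint-space move.
- ctrl.move_gripper(opening): opening from 0.0 (shut) to 1.0 (fully open); the grip force is fixed at half the most; returns when the fingers have stopped.
- ctrl.pause(seconds).
- ctrl.ik(position, orientation): joint angles nearest the present ones, or None.
- ctrl.snapshot(name): name is "side" or "top"; returns a dict with "color" (480x640x3 uint8, red, green, blue), "z_map" (480x640 float32, mm along the optical axis (not along the pixel's ray), 0 where there is no reading), "fx", "fy", "cx", "cy" (pixels), "rvec" (rotation vector, rad) and "tvec" (3), from world to camera coordinates, as OpenCV has them. Camera axes: x right, y down, z forward; pixel columns grow to the right and rows downward; lengths in mm; the calibration is good to about 2 mm. A picture is of the moment at which its call begins.
A pose or a line that the arm cannot do raises ctrl.IKError and nothing moves.
- ctrl.close_job(): hands the job in, once; it reports no verdict.
Readings, each from a call of its own:
- ctrl.get_clock(): time.
- ctrl.get_qpos(): joint angles.
- ctrl.get_dq(): joint speeds.
- ctrl.get_joint_torque(): joint torques, N m.
- ctrl.get_tcp_pos(): TCP position.
- ctrl.get_orientation(): TCP orientation.
- ctrl.get_contact_force(): force on the tool from outside, world axes, zero at the start.
- ctrl.get_ft_torque(): the same for the moment, N m.
- ctrl.get_width(): opening from 0.0 (shut) to 1.0 (fully open).
Only numpy, scipy, OpenCV 4.12 (cv2) and the standard library are available. Lean on these libraries where they do the work, as an engineer would, in place of code of your own. Each camera call takes 0.05 s, during which the arm holds its last target. There are 200 camera calls.

## Working session

There is one attempt and no reset: what is moved stays moved. The work goes in short steps, each a Python script; the robot and the scene stay as the last script left them, time stands still between calls to the robot, and variables do not carry over. Pictures are saved under pics/ and viewed, about 8 in all and at most 12, crops included, and the job is handed in when it is done.

```bash
mkdir -p pics; ls
cat > h.py <<'E'
import numpy as np, cv2
from plant import ctrl
def snap(n):
    s=ctrl.snapshot(n); np.savez('pics/%s.npz'%n,**s); return s
def cloud(s):
    R,_=cv2.Rodrigues(np.array(s['rvec'],float)); z=s['z_map']
    v,u=np.mgrid[0:480,0:640]
    p=np.stack([(u-s['cx'])/s['fx']*z,(v-s['cy'])/s['fy']*z,z],-1)
    w=(p-np.array(s['tvec']).reshape(3))@R
    w[z==0]=np.nan
    return w
E
python3 - <<'E'
from h import *
for n in('side','top'):
    s=snap(n); cv2.imwrite(f'pics/{n}0.png',s['color'][...,::-1])
    R,_=cv2.Rodrigues(np.array(s['rvec'],float)); print(n,s['fx'],-R.T@np.array(s['tvec']).reshape(3))
print(ctrl.get_clock(),ctrl.get_orientation(),ctrl.grasp_offset)
E
```

```text
pics
side 510.1541206032731 [-172.97405079  613.69788251  653.24570579]
top 549.4471634649478 [ 296.20289276  -79.78653987 1152.65920947]
0.1 [ 0.13862064 -0.13873816  0.69375205 -0.69299649] 18.700000000000003
```

View pics/side0.png

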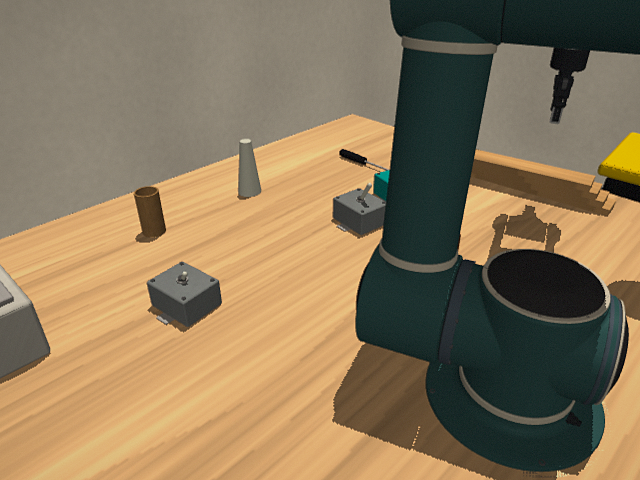

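View pics/top0.png

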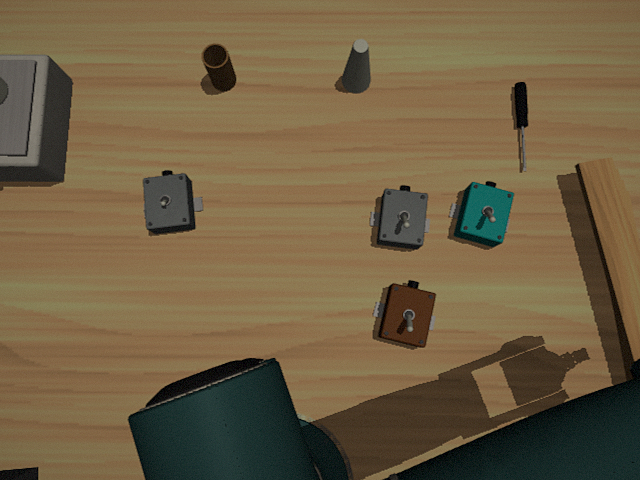

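The top view shows grey boxes at about (168,203), with the short bat, and (403,218), with the long bat. Their glands point up, which is +x. The turquoise look-alike is at (485,213) and the brown one at (406,315). The side view shows the long-bat box at (360,212), partly next to the arm. Next I'll measure the long-bat box.

Run:
```python
from h import *
L=lambda n:dict(np.load(f'pics/{n}.npz'))
t=L('top');w=cloud(t);s=L('side');ws=cloud(s)
def box(w,m,name):
    mm=np.zeros(m.shape,np.uint8);mm[m]=255
    c=max(cv2.findContours(mm,0,2)[0],key=cv2.contourArea)
    f=np.zeros_like(mm);cv2.drawContours(f,[c],-1,255,-1)
    p=w[(f>0)&np.isfinite(w[...,2])]
    lid=p[abs(p[:,2]-60)<5]
    r=cv2.minAreaRect(lid[:,:2].astype(np.float32)); print(name,'lid',r,'z',np.median(lid[:,2]),'n',len(lid))
    b=p[p[:,2]>67]; print('  bat n',len(b), b.min(0) if len(b) else '',b.max(0) if len(b) else '')
    if len(b):
        for z in range(67,125,8):
            q=b[(b[:,2]>=z)&(b[:,2]<z+8)]
            if len(q):print('   ',z,q.mean(0).round(1),len(q))
def roi(w,u0,u1,v0,v1):
    m=np.zeros((480,640),bool);m[v0:v1,u0:u1]=True
    return m&(np.nan_to_num(w[...,2])>30)
for n,r in dict(motor=(368,434,176,255),lamp=(135,208,165,240),turq=(445,520,175,255),brown=(372,440,276,355)).items(): box(w,roi(w,*r),'top '+n)
box(ws,roi(ws,325,384,180,240),'side motor')
# two-view check of bat tip: brightest/top of bat by ray
c1=cv2.resize(t['color'][170:255,365:440,::-1],None,fx=5,fy=5,interpolation=2)
c2=cv2.resize(s['color'][170:245,325,None] if 0 else s['color'][165:250,320:400,::-1],None,fx=5,fy=5,interpolation=2)
cv2.imwrite('pics/c.png',np.hstack([c1,c2]))
```

```text
top motor lid ((535.0305786132812, -244.908203125), (89.7900390625, 110.31954193115234), 83.02967071533203) z 59.6730330880271 n 2157
  bat n 93 [ 501.62154353 -254.05290315   67.06539299] [ 581.73594302 -218.61144293  118.64453439]
    67 [ 537.1 -243.4   68.5] 32
    75 [ 529.3 -243.1   79.6] 4
    83 [ 525.5 -241.8   86.6] 8
    91 [ 520.2 -241.9   95. ] 7
    99 [ 517.4 -241.8  102.9] 7
    107 [ 508.8 -239.9  112.7] 19
    115 [ 505.9 -242.6  117. ] 16
top lamp lid ((565.306884765625, 241.33340454101562), (110.6767578125, 90.82704162597656), 7.2704758644104) z 59.613011859348696 n 2139
  bat n 50 [550.75089471 233.77462663  67.25583196] [572.94037374 248.89485628  87.42038008]
    67 [566.1 240.1  69.7] 28
    75 [554.8 239.8  80.6] 14
    83 [554.3 239.3  84.5] 8
top turq lid ((545.511962890625, -414.39337158203125), (90.65848541259766, 110.44113159179688), 73.88047790527344) z 59.624896462178675 n 2161
  bat n 95 [ 513.12450005 -423.43268831   67.09678153] [ 555.45716256 -402.20658374  123.2231824 ]
    67 [ 547.7 -414.3   68.8] 31
    75 [ 539.2 -409.1   79.1] 6
    83 [ 537.
[... 425 characters left out ...]

    67 [ 338.5 -249.5   69.2] 33
    75 [ 330.7 -247.2   79.1] 13
    83 [ 326.8 -247.    87.3] 9
    91 [ 322.9 -245.9   95. ] 13
    99 [ 317.6 -244.5  103.8] 15
    107 [ 312.2 -243.7  111.5] 16
    115 [ 309.2 -243.6  116.8] 23
side motor lid ((534.140625, -242.37680053710938), (92.79228210449219, 114.12772369384766), 81.76400756835938) z 58.89495904813865 n 747
  bat n 85 [ 499.79872008 -244.98547934   67.29491385] [ 539.50933078 -231.39415981  115.53719871]
    67 [ 530.1 -239.9   70.5] 15
    75 [ 521.8 -239.9   80.1] 11
    83 [ 519.  -238.5   87.8] 11
    91 [ 513.8 -238.6   95.1] 12
    99 [ 510.4 -238.3  102.7] 13
    107 [ 505.1 -237.5  111.7] 19
    115 [ 507.9 -239.6  115.3] 4
```

View pics/c.png

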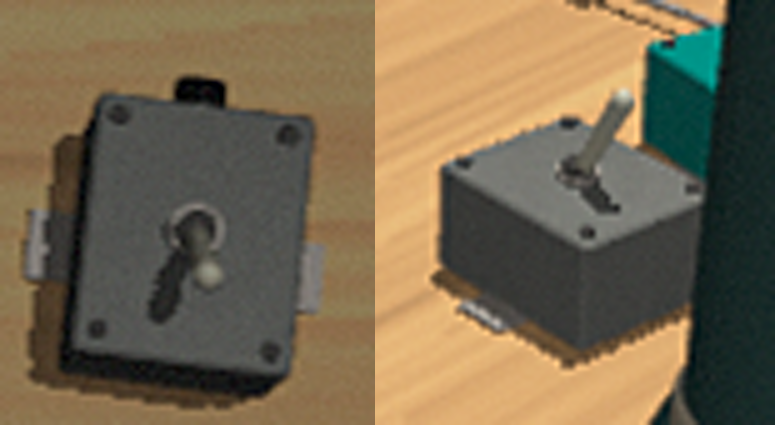

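Measured values agree with the text. The motor box is centred at (535,-244) with its x axis at about -7°, the lid at 60 mm, and the bat tip at about (507,-241,118). I'll push with shut fingers from the -x side.

```bash
cat >> h.py <<'E'
from scipy.spatial.transform import Rotation as Ro
a=np.radians(-7.0); X=np.array([np.cos(a),np.sin(a),0]); Y=np.array([-X[1],X[0],0]); C=np.array([534.7,-243.9,0])
P=lambda x,z,y=0:list(C+X*x+Y*y+[0,0,z])
def quat(sg):
    yy=np.array([0,0,-1.]); zz=sg*X
    return np.roll(Ro.from_matrix(np.c_[np.cross(yy,zz),yy,zz]).as_quat(),1)
E
python3 - <<'E'
from h import *
q0=ctrl.get_orientation(); print(Ro.from_quat(np.roll(q0,-1)).as_matrix().round(2))
qs=ctrl.get_qpos(); best=min((np.abs(np.array(j)-qs).max(),sg) for sg in(1,-1) if (j:=ctrl.ik(P(-75,200),quat(sg))) is not None)
q=quat(best[1]);print(best)
ctrl.move_gripper(0.0)
ctrl.movep(P(-75,200),q); ctrl.move_straight(P(-75,94))
print(ctrl.get_clock(),ctrl.get_tcp_pos(),P(-75,94),ctrl.get_contact_force(),ctrl.get_width())
s=snap('top'); cv2.imwrite('pics/t1.png',s['color'][120:400,240:560,::-1])
s=snap('side'); cv2.imwrite('pics/s1.png',cv2.resize(s['color'][100:260,250:450,::-1],None,fx=3,fy=3))
E
```

```text
[[-0.92 -0.    0.38]
 [-0.38  0.   -0.92]
 [-0.   -1.   -0.  ]]
(np.float64(0.6927302951600243), 1)
3.3333 [ 460.63163651 -235.09866628   94.95245412] [np.float64(460.2590386269009), np.float64(-234.75979924461393), np.float64(94.0)] [-1.14835464 -0.1414625   0.06277986] 0.002444344281617243
```

View pics/s1.png

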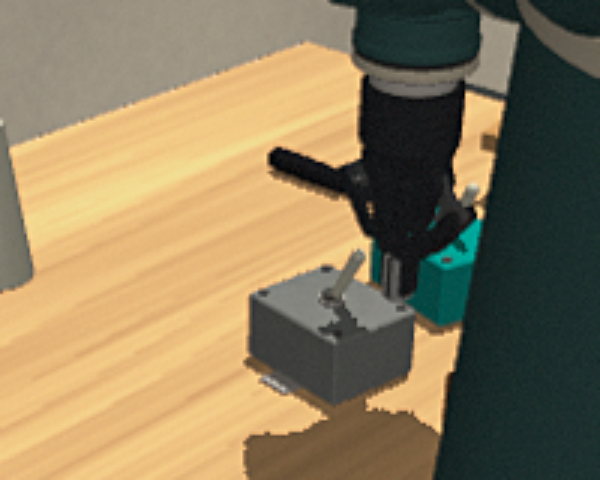

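The shut fingers stand just behind the bat on its -x side, at around (400,270) in the crop. Now I'll push in steps and watch the force.

Run:
```python
from h import *
for x in (-60,-52,-44,-38,-32,-26,-20,-16,-12,-8,-5):
    ctrl.move_straight(P(x,96),v=60)
    f=np.array(ctrl.get_contact_force()); print(x,f.round(1),round(ctrl.get_clock(),2))
    if np.linalg.norm(f)>25: break
ctrl.move_straight(P(-75,96),v=120); ctrl.move_straight(P(-75,200),v=200)
ctrl.movep([330,-560,230],quat(1))
print(ctrl.get_clock())
s=snap('top'); w=cloud(s)
cv2.imwrite('pics/t2.png',cv2.resize(s['color'][150:360,130:530,::-1],None,fx=2,fy=2))
for c in ((534.7,-243.9),(565.3,241.3),(545.5,-414.4),(336.8,-250.3)):
    m=(np.hypot(w[...,0]-c[0],w[...,1]-c[1])<50)&(w[...,2]>76)&(w[...,2]<130)
    print(c,m.sum(),np.median(w[m],0).round(1),w[m][:,2].max().round(1))
s=snap('side'); cv2.imwrite('pics/s2.png',cv2.resize(s['color'][100:340,100:450,::-1],None,fx=2,fy=2))
```

```text
-60 [-0.  -0.2 -0.3] 3.83
-52 [-0.2  0.6 -0.2] 4.12
-44 [-5.3  0.9  2.2] 4.4
-38 [-4.5  1.4  2.9] 4.65
-32 [-2.6  0.1  1.3] 4.9
-26 [-1.  -0.   0.1] 5.15
-20 [0.7 0.6 0.9] 5.4
-16 [0.1 0.6 0.1] 5.65
-12 [-0.4  0.4  0. ] 5.9
-8 [ 0.1 -0.2 -0.5] 6.15
-5 [-1.2  0.7 -0.3] 6.4
9.125
(534.7, -243.9) 103 [ 553.7 -246.5  102.1] 121.2
(565.3, 241.3) 23 [554.5 239.2  83.7] 87.7
(545.5, -414.4) 61 [ 522.2 -406.5  111.5] 122.0
(336.8, -250.3) 86 [ 317.  -244.8  107.1] 120.0
```

View pics/t2.png

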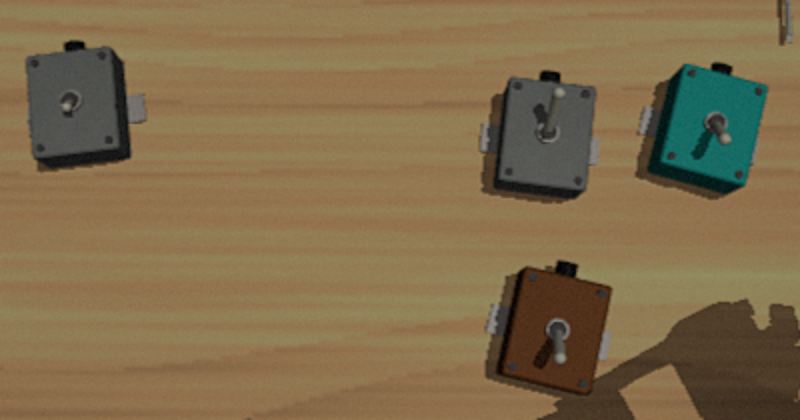

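View pics/s2.png

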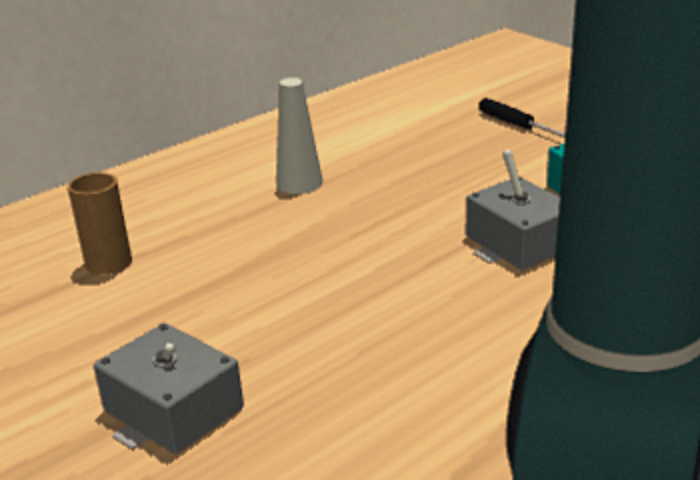

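Both views show the long bat leaning to +x and the lamp bat unchanged. I'll check the tip offset once more, then hand in.

Run:
```python
from h import *
w=cloud(snap('top'))
d=w-C; m=(abs(d@Y)<40)&(abs(d@X)<50)&(w[...,2]>75)&(w[...,2]<130)
p=d[m]; k=np.polyfit(p[:,2],p@X,1); print('lean deg',np.degrees(np.arctan(k[0])))
t=p[p[:,2]>112]; print('tip x',(t@X).mean(),'z',np.median(t[:,2]),len(t))
if (t@X).mean()>20: ctrl.close_job(); print('closed',ctrl.get_clock())
```

```text
lean deg 29.32681522789404
tip x 27.84090020204761 z 115.5129134362416 31
the job is handed in; nothing more can be done
the job is handed in; nothing more can be done
```

The winder is switched on: I pushed the long bat on the motor box with shut fingers from its -x side. It took about 5 N to start and snapped over past the centre. I then backed the arm well clear and handed the job in, with the clock at about 9 s.

- **Motor bat:** the last top-camera check shows it leaning 29.3° to +x, with the tip 27.8 mm out. The text gives 29° and 28 mm.
- **Lamp bat and look-alikes:** the lamp bat is still leaning to -x, at (554.5, 239.2, 83.7 mm). The brown and turquoise look-alikes were not touched.
- **Disagreement between views:** before the push, the side view put the bat about 3 to 7 mm off the top view, partly because each camera sees a different side of it. This did not matter for a push, and no check failed.

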